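Put the charged cell back in the bedside reading lamp

ROBOT

A 7-joint arm with a two-finger parallel gripper is mounted at the origin on the work surface. World frame = base frame: x ahead of the robot, y to its left, z up, the work surface at z = 0. Lengths are in m, angles in rad, forces in N, time in s.
With the tool pointing down it reaches from about 0.425 to 0.925 m from the base axis. Payload 6.8 kg.
Tool frame: the origin (TCP) lies between the finger pads; the fingertips stand 17 mm ahead of it and the grasp point (between the pads) lies 2 mm behind it; z points along the fingers, y is the direction in which the jaws open and shut (so a half turn about z gives the same grasp; the last joint's range is limited). The gripper opens to 85 mm and grips with 20 to 120 N. Pads are 22 mm wide; open, the fingers measure 114 mm over their backs; the gripper's body (76 mm by 85 mm) begins 54 mm behind the grasp point. The pads swing forward as they close: fully open they stand 13 mm farther back than shut.
Start: joints at [-1.23, 0.477, 0.022, 1.555, -0.011, 1.109, -0.083], TCP at [0.293, 0.608, 0.248] pointing down, gripper open.
Joint ranges: [-2.96, 2.96], [-0.34, 2.1], [-1.41, 1.46], [0.24, 2.44], [-1.37, 4.51], [0.17, 1.92], [-2.96, 2.96]. Speed limits (rad/s): [2.39, 2.39, 3.14, 3.14, 3.14, 3.14, 3.14].

INTERFACE

Orientations are given as a unit quaternion [w, x, y, z].
In Python, from station import bot gives the robot as it stands. The module is installed in compiled form; this text tells all that it offers.
- The arm moves only by the tool carry_out, never from a script. Its argument "moves" is a list of rows, each a list of 3 entries, a list of its own where there are three numbers: the turn, a rotation vector about the tool's x, y, z in degrees, then the shift along the tool's x, y, z in cm, then the finger opening in cm, from 0 to 8.54. A call has 1 to 5 rows; each row is the pose to reach, as a shift and turn from the pose commanded when the call began, along the tool's axes at that moment; what a row does not reach only later rows make up. A row lasts 1/8 s, in which the tool goes at most 62.5 mm and 10.7 degrees, less where a joint would pass 70% of its speed; a pose out of reach is approached as far as the arm can. A call with a gripper value outside its range is refused whole. The fingers move at their own pace and stop on an object; "newtons" is the grip in N (left out, the last holds). Time passes only in rows, so rows that repeat a pose let the fingers close. It gives the time, the measured TCP pose, the force and the opening at its end, in the units of the state.
- bot.get_obs(): the state, without advancing time (a new reading comes with each control period).
- bot.read_camera(name): name is "side" or "top"; returns the picture (420x560x3 uint8, red, green, blue); there is no depth.
- bot.camera_info(name): a dict with "vertical_fov" (degrees; the focal length in pixels is half the picture's height over the tangent of half this angle, whatever the lens; pixels are square), "cx", "cy" (the principal point, pixels), "position" and "attitude" of the camera in the world. Camera axes: x right, y up, looking along -z (the intrinsics and any distortion apply to the point x, -y, -z); pixel columns grow to the right and rows downward; lengths in m; the calibration is good to about 2 mm. A picture is of the moment at which its call begins. camera_info takes no time and is no camera call.
- bot.hand_in(): hands the job in, once; it reports no verdict.
Trained networks look in the newest picture that a camera, given by its name, has taken for a name from the list of things; names that differ only in an ending like _2 or _b are one class to them, and where a whole thing is asked for, a point or a joint stands for the part that bears it (a point fixed in the world has none). Each returns a list of dicts, best first, with "score" (0 to 1); they miss things now and then, are a little off and sometimes report something else, mostly with a low value. They report only what shows in the picture. A call takes as long as a camera call.
- bot.silhouettes(label, camera): "region" (420x560 bool, what is visible of it) and "location" ([column, row] in pixels, amid what is visible of it).
The state is a dict: "t": time; "q": joint angles; "joint_vel": joint speeds; "joint_torque": joint torques, N m; "eef_pos": TCP position; "tool_rot": TCP orientation; "contact_force": force on the tool from outside, world axes, zero at the start; "torque": the same for the moment, N m; "gripper_width": opening from 0.0 (shut) to 1.0 (fully open).
Only numpy, scipy, OpenCV 4.12 (cv2) and the standard library are available. Lean on these libraries where they do the work, as an engineer would, in place of code of your own. Each camera call takes 0.05 s, during which the arm holds its last target. There are 200 camera calls.

TASK

Take the grey cell from the pebble dish and load it in the folded reading lamp: push its flat end against the coil spring contact, then drop the nub end in behind the fixed contact, so that the cell lies level and fully home in its rests, and let go. Go gently: the spring needs only a light push, so do not force it or press hard on the lamp. Leave everything else on the stool where it is.

Things in the scene. Friction and masses are not known exactly. Their poses are not given: they have to be found in the camera images.
- cell_mid (a point): centre of the loose rechargeable cell: plain grey cylinder, 21 mm in diameter, 70 mm long over all, 50 to 90 g, lying level. Its x axis runs along the cell from the flat end (-35 mm) to the nub end (+35 mm); y and z may be rolled any way about x. At the start it lies in the dish, axis 17.5 mm above the stool top.
- cell_nub (a point): middle of the cell's nub end, on its axis; the nub is a metal stud 8 mm in diameter that stands out 2 mm; the other end is flat.
- dish: white ceramic pebble dish, fixed, 121 mm across, rim 9.5 mm and floor 7 mm high; origin under its middle. The cell lies along its x axis between two pairs of ribs, 4 mm high, at 16 to 36 mm either way along x; the middle is free for fingers.
- lamp: folded aluminium reading lamp, fixed: slab 170 (x) x 80 (y) x 18 mm, origin under its middle, its folded arm and head flat along the +y side (to 84 mm out, 18 mm high at most). On top is the battery bay, a black carrier 106 mm long running along x.
- bay (a point): middle of the bay, 36 mm above the stool top, over the slab's middle; x runs from spring to fixed contact, z up. The carrier with all in it may stand up to 13 mm either way along x from the bay, spring_mid and wall_mid points: this is not measured, see or feel it; it stays put in use. A seated cell's axis lies along x at this height, its middle at the carrier's middle.
- spring_mid (a point): nominal centre of the spring contact's face: disc 12 mm in diameter facing +x, 30.5 mm before the bay's middle when free. The coil pushes with 0.9 N when free and 0.9 N more per mm, and is solid after 8.5 mm (8.5 N). The free gap to the wall is 65.5 mm for a 70 mm cell. The spring block 17.5 mm behind the disc's face rises 7 mm above the axis.
- wall_mid (a point): nominal point on the axis on the inner face (facing -x) of the fixed contact, an end wall 30 mm wide, 6 mm thick, top 5 mm above this point. Between wall and spring two V rests with 45 degree sides, 19 to 33 mm either way from the carrier's middle, edges 3 mm below the axis, carry the cell; between the rests it is open at the sides for fingers, floor 14 mm below the axis.
- case: black plastic hearing-aid travel case with a button clasp, 62 x 92 x 33 mm; a bystander, origin under its middle
- wheel: clear round battery wheel, 50 mm across, 10 mm high; a bystander, origin under its middle
- cup: stainless cup, 72 mm across, 80 mm high; a bystander, origin under its middle
- pills: small amber jar, 38 mm across, 55 mm high; a bystander, origin under its middle
- glasses: grey spectacle case, 58 x 150 x 34 mm; a bystander, origin under its middle
- clock: white bedside clock, 45 x 85 x 50 mm; a bystander, origin under its middle
- tin: flat round aluminium tin, 64 mm across, 24 mm high; a bystander, origin under its middle

How it is judged:
On the way:
1. the cell is pressed into the bay against the spring with its nub end still raised (contact force between cell and lamp above 2 N and z of cell_nub in the frame of bay above 0.008 m and x of cell_mid in the frame of bay between -0.035 and 0.035 m and y of cell_mid in the frame of bay between -0.01 and 0.01 m), for 0.05 s.
At the end, for the whole second after the job is handed in: The cell is at rest in the lamp's battery bay, nub towards the fixed contact: its middle within 3 mm of the seated height and of the bay's centre line and within 18 mm of the bay point along it, its nub end within 4 mm of the seated height, its axis within 0.07 rad of the bay's (x of cell_mid in the frame of bay between -0.018 and 0.018 m and y of cell_mid in the frame of bay between -0.003 and 0.003 m and z of cell_mid in the frame of bay between -0.003 and 0.003 m and x of cell_nub in the frame of bay between 0.015 and 0.055 m and z of cell_nub in the frame of bay between -0.004 and 0.004 m and angle between the x axis of cell_mid and the x axis of bay, either way round below 0.07 rad and linear speed of cell below 0.01 m/s); the robot touches nothing.
It fails at once if the fingers press the cell against the lamp or its spring with more than 26 N in all (contact force between cell and lamp above 26 N and contact force between the fingers and cell above 2 N).
It fails at once if the fingers press on the lamp with more than 20 N (contact force between the fingers and lamp above 20 N).
It fails at once if a bystander is moved more than 25 mm (distance of any of case, wheel, cup, pills, glasses, clock, tin from where it was at the start of the episode above 0.025 m).
It also fails if it takes over 61 s, if anything falls off the work surface, if the arm or the gripper's body presses on something with over 40 N, if the wrist force passes 120 N, or if a joint passes its speed limit or range.

## Working session

There is one attempt and no reset: what is moved stays moved. The work goes in short steps, Python scripts to look and compute and a tool call to move; the robot and the scene stay as the last step left them, time stands still between calls to the robot, and variables do not carry over. Pictures are saved under pics/ and viewed, about 8 in all and at most 12, crops included, and the job is handed in when it is done.

Besides the shell and the picture viewer there is one more tool, called after ">>>" as name(argument=value, ...) on one line, values as JSON. carry_out: Moves the arm, as the interface text tells. Its arguments: {"type":"object","properties":{"moves":{"type":"array"},"newtons":{"type":"number"}},"required":["moves"]}

```bash
mkdir -p pics
cat > h.py <<'E'
import numpy as np, cv2
from scipy.spatial.transform import Rotation as R
from station import bot
def snap(c,name=None):
    p=np.array(bot.read_camera(c))
    if name: cv2.imwrite('pics/'+name,p[:,:,::-1])
    return p
def rot(a):
    a=np.array(a,float)
    return a if a.shape==(3,3) else R.from_quat(np.r_[a[1:],a[0]]).as_matrix()
def cam(c):
    i=bot.camera_info(c); f=210/np.tan(np.radians(i['vertical_fov'])/2)
    return i,f,rot(i['attitude']),np.array(i['position'])
def onplane(c,uv,z):
    i,f,A,p=cam(c); d=A@np.array([(uv[0]-i['cx'])/f,-(uv[1]-i['cy'])/f,-1]); return p+d*(z-p[2])/d[2]
def proj(c,X):
    i,f,A,p=cam(c); v=A.T@(np.array(X)-p); return np.array([i['cx']+f*v[0]/-v[2], i['cy']-f*v[1]/-v[2]])
E
python3 - <<'E'
from h import *
for c in('side','top'):
    print(bot.camera_info(c)); snap(c,c+'1.png')
    for l in('cell_mid','cell_nub','dish','lamp','bay','spring_mid','wall_mid'):
        try: print(c,l,[(round(d['score'],2),np.round(d['location'],1).tolist(),int(d['region'].sum())) for d in bot.silhouettes(l,c)][:3])
        except Exception as e: print(c,l,e)
o=bot.get_obs(); print(o['t'],o['eef_pos'],o['tool_rot'])
a=cv2.imread('pics/side1.png');b=cv2.imread('pics/top1.png')
E
```

```text
{'vertical_fov': 47.57546893267202, 'cx': 274.4143914182029, 'cy': 217.71840347027256, 'position': array([ 0.15566854, -0.65598436,  0.70901529]), 'attitude': array([ 0.8736228 ,  0.40448065, -0.11124546, -0.24658274])}
side cell_mid [(0.64, [257.1, 191.7], 239)]
side cell_nub [(0.8, [254.9, 188.2], 229)]
side dish [(0.75, [259.0, 198.7], 1082)]
side lamp [(0.77, [334.8, 290.7], 4449)]
side bay [(0.7, [332.2, 291.9], 4308)]
side spring_mid [(0.64, [333.2, 293.0], 4394)]
side wall_mid [(0.45, [382.2, 215.7], 1151)]
{'vertical_fov': 55.18912578054323, 'cx': 279.07804067118076, 'cy': 214.06318484780186, 'position': array([ 0.41766793, -0.01437218,  0.8302316 ]), 'attitude': array([ 0.71464404,  0.06241047, -0.05765874, -0.6943085 ])}
top cell_mid [(0.53, [205.3, 196.6], 326)]
top cell_nub [(0.6, [208.7, 199.1], 332)]
top dish [(0.62, [213.0, 202.1], 2277)]
top lamp [(0.76, [367.5, 211.3], 4506)]
top bay [(0.86, [371.9, 214.6], 4590)]
top spring_mid [(0.74, [367.5, 216.2], 4577)]
top wall_mid [(0.9, [367.7, 216.1], 4527)]
0.8 [0.29289618 0.60816915 0.24832676] [-4.59741861e-06  2.22560671e-01  9.74918841e-01  3.04693682e-05]
```

View both.

View pics/top1.png

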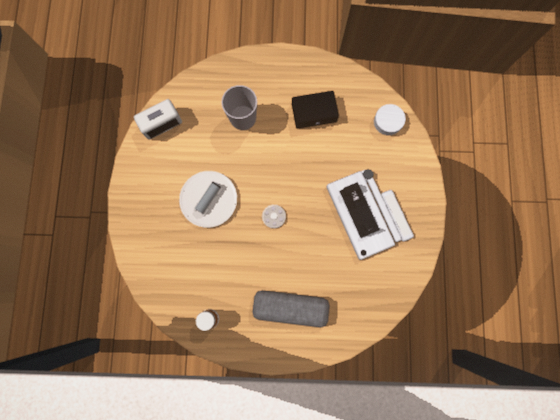

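View pics/side1.png

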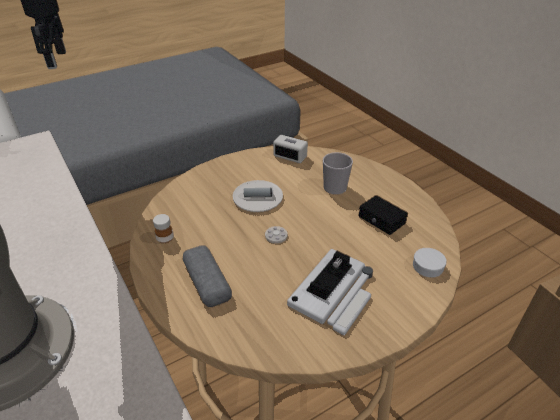

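The top view shows the dish at (208,200) with the cell on it, and the lamp at (365,215). The side view shows the dish at (258,195) and the lamp at (335,288). The arm is clear of both. Next I'll look at enlarged crops and triangulate the stool height.

Run:
```python
from h import *
t=cv2.imread('pics/top1.png');s=cv2.imread('pics/side1.png')
def crop(i,x,y,w,h): return cv2.resize(i[y:y+h,x:x+w],(400,300),interpolation=cv2.INTER_CUBIC)
m=np.vstack([np.hstack([crop(t,172,170,80,60),crop(s,218,165,80,60)]),np.hstack([crop(t,300,160,133,100),crop(s,275,240,120,90)])])
cv2.imwrite('pics/m1.png',m)
def tri(a,b):
    M=[];r=[]
    for c,uv in(('top',a),('side',b)):
        i,f,A,p=cam(c); d=A@np.array([(uv[0]-i['cx'])/f,-(uv[1]-i['cy'])/f,-1]);d/=np.linalg.norm(d);P=np.eye(3)-np.outer(d,d);M.append(P);r.append(P@p)
    return np.linalg.solve(M[0]+M[1],r[0]+r[1])
loc={}
for l in('dish','lamp','wheel','tin','case','glasses','pills','cup','clock'):
    x=[]
    for c in('top','side'):
        d=bot.silhouettes(l,c); x.append(d[0]['location'] if d else None)
    if None not in [None if k is None else 1 for k in x]: print(l,np.round(x,1).tolist(),np.round(tri(*x),4))
```

```text
dish [[213.0, 202.1], [259.0, 198.7]] [0.5839 0.1307 0.0067]
lamp [[367.5, 211.3], [334.8, 290.7]] [ 0.5715 -0.1919  0.0008]
wheel [[275.5, 218.7], [277.6, 232.7]] [ 0.5527 -0.0019  0.014 ]
tin [[391.1, 117.4], [430.1, 261.3]] [ 0.7741 -0.2405  0.0159]
case [[316.8, 106.4], [384.3, 215.3]] [ 0.7945 -0.0808  0.0145]
glasses [[293.1, 310.1], [203.5, 277.6]] [ 0.3652 -0.0399  0.0154]
cup [[240.0, 107.1], [336.4, 170.7]] [0.7752 0.08   0.048 ]
clock [[156.9, 118.0], [288.4, 146.6]] [0.7527 0.2568 0.0303]
```

View pics/m1.png

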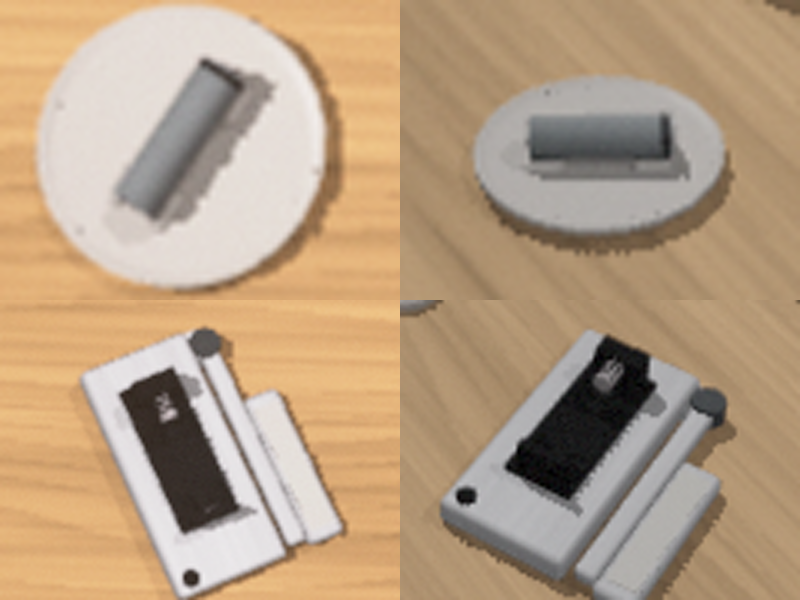

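The top crop shows a dark band on the cell's upper-right end at about (215,184), which is also its right end in the side view. The spring is at the far, upper-left end of the carrier, at about (355,195) in the top view. I need to find out which end of the cell carries the nub, so I'll zoom in.

Run:
```python
from h import *
t=np.mean([snap('top') for _ in range(4)],0).astype(np.uint8)[:,:,::-1];s=np.mean([snap('side') for _ in range(4)],0).astype(np.uint8)[:,:,::-1]
def crop(i,x,y,w,h,W,H): return cv2.resize(np.ascontiguousarray(i[y:y+h,x:x+w]),(W,H),interpolation=cv2.INTER_NEAREST)
m=np.hstack([crop(t,186,176,40,44,400,440),crop(s,237,176,40,44,400,440)])
cv2.imwrite('pics/m2.png',m)
```

```text
(no output)
```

View pics/m2.png

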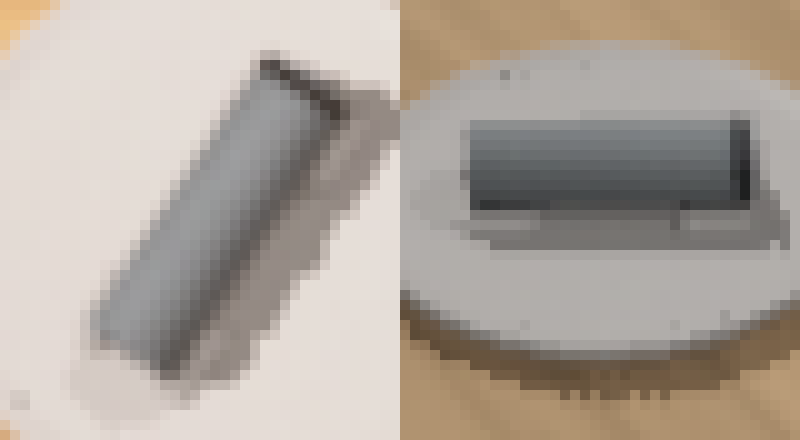

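Run:
```python
from h import *
t=np.mean([snap('top') for _ in range(6)],0);s=np.mean([snap('side') for _ in range(6)],0)
g=s.mean(2); print(g[186:199,240:250].round().astype(int)); print(g[186:199,305-240+203:314-240+204].round().astype(int))
g=t.mean(2)
# cell axis profile in top: ends from crop
a=np.array([186+13.5,176+35.]);b=np.array([186+30.3,176+8.7]);u=(b-a)/np.linalg.norm(b-a);n=np.array([-u[1],u[0]]);L=np.linalg.norm(b-a);print(L,a,b)
for o in(-4,-2,-1,0,1,2,4):
  for p0,sg in((a,-1),(b,1)):
    q=[p0+n*o+u*sg*k for k in np.arange(-3,4.1,.5)]
    q=np.array(q,np.float32); print(o,sg,cv2.remap(g.astype(np.float32),q[:,:1],q[:,1:],1).ravel().round().astype(int))
# lamp pose from low-saturation slab
hsv=cv2.cvtColor(t.astype(np.uint8),cv2.COLOR_RGB2HSV)
print(hsv[215,320:350,1]); print(hsv[215,320:350,2])
```

```text
[[169 169 171 174 174 174 174 174 173 174]
 [171 173 174 174 174 174 174 174 174 174]
 [174 174 173 167 142 142 142 143 143 142]
 [174 174 172 148 125 125 126 126 127 127]
 [174 174 172 155 118 117 118 118 119 119]
 [173 174 173 154 107 107 107 108 109 110]
 [174 174 172 143  96  94  97  97  99 100]
 [165 165 162 117  89  86  88  88  89  90]
 [163 163 161 138  82  80  80  80  82  81]
 [163 163 162 156  74  72  72  73  73  72]
 [162 163 164 159  70  52  54  60  59  60]
 [162 162 164 167 117 115 116 117 117 117]
 [163 161 150 144 144 140 141 141 141 137]]
[[175 175 175 175 176 176 179 183 186 178]
 [165 164 142 154 166 175 176 178 182 184]
 [140 138  93  97 157 175 176 176 178 182]
 [127 124  76  71 155 175 175 176 176 177]
 [121 118  72  64 136 163 175 175 175 176]
 [112 109  69  60 120 165 175 176 175 175]
 [103  99  64  45 110 162 175 175 175 175]
 [ 90  91  53  32  98 157 175 175 175 175]
 [ 83  83  61  32 100 133 175 175 176 175]
 [ 76  73  56  34  98 117 139 175 175 175]
 [ 67  67  62  60 111 115 123 175 176 175]
 [119 118 119 124 117 115 117 139 176 176]
 [132 132 131 129 116 11
[... 549 characters left out ...]
44 143 139 119  97  83  85 105 136 170 193 214 221 222]
1 -1 [116 115 115 115 117 121 135 156 176 194 202 204 205 204 204]
1 1 [132 132 132 122 109  87  72  76  94 113 147 179 198 214 223]
2 -1 [ 98  98  98  98 100 105 116 144 169 189 201 205 205 204 204]
2 1 [115 115 113 108  93  75  66  77  96 113 129 161 188 209 218]
4 -1 [110 106 106 108 110 112 123 145 169 180 193 199 203 206 206]
4 1 [100 100  99  91  82  80  80  93 106 122 136 155 178 197 209]
[123 122 122 122 121 121 120 120 120 121 121 121 120 121 121 121 122 121
  95  26   7   6   5   3   3   3   3   3   5   5]
[203 202 202 202 208 211 212 210 211 210 210 210 213 211 201 200 199 198
 182 158 186 215 226 228 229 229 226 227 223 198]
```

Run:
```python
from h import *
t=np.mean([snap('top') for _ in range(3)],0).astype(np.uint8)
a=onplane('top',(199.5,211.),.0175);b=onplane('top',(216.5,184.4),.0175);print('cell',(a+b)/2,np.degrees(np.arctan2(*(b-a)[1::-1])),np.linalg.norm(b-a))
d=bot.silhouettes('dish','top')[0]['region']; ys,xs=np.nonzero(cv2.morphologyEx(d.astype(np.uint8),3,np.ones((5,5))));(c,r)=cv2.minEnclosingCircle(np.c_[xs,ys].astype(np.float32));print('dish',onplane('top',c,.0095),r)
hsv=cv2.cvtColor(t,cv2.COLOR_RGB2HSV);m=((hsv[...,1]<60)&(hsv[...,2]>120)).astype(np.uint8)
def line(p): 
    v=cv2.fitLine(np.array(p,np.float32),cv2.DIST_HUBER,0,.01,.01).ravel(); return v
left=[(next(x for x in range(310,400) if m[y,x])-.5,y) for y in range(194,250)]
L=line(left)
bot_=[(x,max(y for y in range(200,275) if m[y,x])+.5) for x in range(366,387)]
top_=[(x,min(y for y in range(160,215) if m[y,x])-.5) for x in range(333,358)]
B=line(bot_);T=line(top_)
def inter(p,q): 
    k=np.linalg.solve(np.c_[p[:2],-q[:2]],q[2:]-p[2:]); return p[2:]+k[0]*p[:2]
c1=onplane('top',inter(L,T),.018);c2=onplane('top',inter(L,B),.018);print(c1,c2,np.linalg.norm(c2-c1))
h=np.arctan2(*(c2-c1)[1::-1]);u=np.array([np.cos(h),np.sin(h),0]);v=np.array([-u[1],u[0],0])
for l in(T,B): e=onplane('top',l[2:]+10*l[:2],.018)-onplane('top',l[2:]-10*l[:2],.018);print('end heading',np.degrees(np.arctan2(e[1],e[0])))
lc=(c1+c2)/2+.04*v; print('lamp',lc,np.degrees(h))
s=snap('side');
im={'top':t.copy(),'side':s.copy()}
k=8
out=[]
for c,(x,y) in(('top',(320,160)),('side',(283,243))):
    I=cv2.resize(np.ascontiguousarray(im[c][y:y+110,x:x+100]),(400,440),interpolation=cv2.INTER_CUBIC)
    def P(dx,dy,z): q=proj(c,np.r_[lc[:2]+dx*u[:2]+dy*v[:2],z]); return tuple(int(round(w)) for w in ((q-[x,y]+.5)*4))
    for z,col in((.018,(255,0,0)),(0,(0,0,255))):
        cv2.polylines(I,[np.array([P(*q,z) for q in((-.085,-.04),(.085,-.04),(.085,.04),(-.085,.04))])],True,col,1)
    cv2.line(I,P(-.053,0,.036),P(.053,0,.036),(0,255,0),1)
    for dx in(-.0305,.035): cv2.line(I,P(dx,-.015,.036),P(dx,.015,.036),(0,255,255),1)
    out.append(I)
cv2.imwrite('pics/m3.png',np.hstack(out)[:,:,::-1])
```

```text
cell [0.58739371 0.1410413  0.0175    ] -29.1335564160449 0.06542387720296576
dish [0.58785287 0.14451797 0.0095    ] 29.169734954833984
[ 0.62183158 -0.10069234  0.018     ] [ 0.4671571  -0.17006395  0.018     ] 0.16951876670761581
end heading -65.44311611025667
end heading -65.48011851736857
lamp [ 0.56086341 -0.17187545  0.018     ] -155.84373289796451
```

View pics/m3.png

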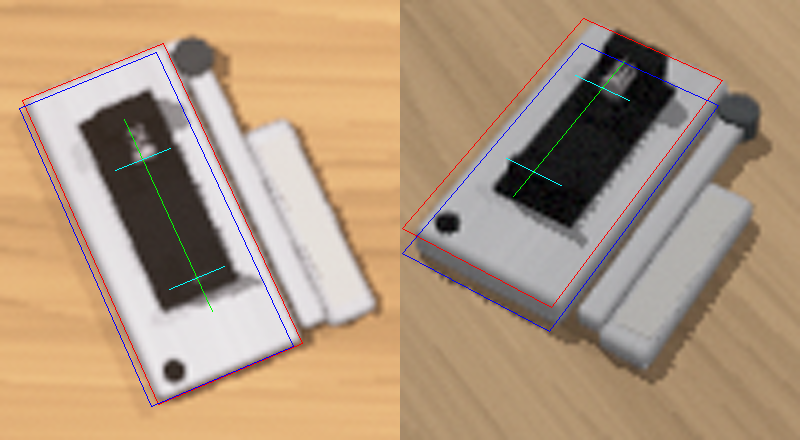

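The slab fit is good in the top view and about 3 px off in the side view, which is small enough to set out. The carrier looks shifted several mm towards the spring side. Next I move above the dish.

```bash
cat >> h.py <<'E'
def goal(heading,tilt=0):
    # tool x at heading (deg), z down; tilt: deg about tool y
    h=np.radians(heading);x=np.array([np.cos(h),np.sin(h),0]);z=np.array([0,0,-1.]);y=np.cross(z,x)
    return np.c_[x,y,z]@R.from_rotvec([0,np.radians(tilt),0]).as_matrix()
def plan(p,heading,tilt=0,frm=None):
    o=bot.get_obs(); A=rot(o['tool_rot']) if frm is None else goal(*frm[1:]); q=np.array(o['eef_pos']) if frm is None else np.array(frm[0])
    print('t',round(o['t'],2),'turn',np.degrees(R.from_matrix(A.T@goal(heading,tilt)).as_rotvec()).round(2).tolist(),'cm',(A.T@(np.array(p)-q)*100).round(2).tolist(), 'dist',np.linalg.norm(np.array(p)-q).round(3))
E
python3 -c "
from h import *
plan((.5875,.1425,.15),150.9)"
```

```text
t 2.95 turn [-0.0, -0.0, 3.39] cm [-46.75, -29.17, 9.83] dist 0.56
```

>>> carry_out(moves=[[[0,0,3.4],[-46.75,-29.17,9.83],5.0],[[0,0,3.4],[-46.75,-29.17,9.83],5.0],[[0,0,3.4],[-46.75,-29.17,9.83],5.0],[[0,0,3.4],[-46.75,-29.17,9.83],5.0],[[0,0,3.4],[-46.75,-29.17,9.83],5.0]], newtons=30)

```text
t: 3.58
eef_pos: [0.4584, 0.3466, 0.1934]
tool_rot: [0.0, 0.251, 0.968, 0.0]
contact_force: [1.2, 0.7, 0.2]
gripper_width: 0.586
```

```bash
python3 -c "
from h import *
plan((.5875,.1425,.12),150.9);print(bot.get_obs())"
```

```text
t 3.58 turn [0.05, 0.02, -0.01] cm [-21.21, -11.55, 7.34] dist 0.252
{'t': 3.575, 'q': array([-0.83697253,  0.37137038,  0.10221567,  1.86154392, -0.04691141,
        0.91003491,  0.34980234]), 'joint_vel': array([ 0.71657633,  0.00571619,  0.14508189,  0.2348239 , -0.07051904,
       -0.23953867,  0.89082833]), 'joint_torque': array([ -5.10935828, -50.4979527 ,   1.35013573, -24.23869371,
         0.05395117,   0.53706458,  -1.21868782]), 'eef_pos': array([0.45837937, 0.34655913, 0.19344296]), 'tool_rot': array([2.58223266e-04, 2.51317010e-01, 9.67904716e-01, 3.94176362e-04]), 'contact_force': array([1.17146892, 0.72160897, 0.20170211]), 'torque': array([-0.03164953, -0.07557078, -0.07496623]), 'gripper_width': 0.5855571792250582}
```

>>> carry_out(moves=[[[0,0,0],[-20.5,-11.3,7.3],5.0],[[0,0,0],[-20.5,-11.3,7.3],5.0],[[0,0,0],[-20.5,-11.3,7.3],5.0],[[0,0,0],[-20.5,-11.3,7.3],5.0],[[0,0,0],[-20.5,-11.3,7.3],5.0]])

```text
t: 4.2
eef_pos: [0.583, 0.1432, 0.1192]
tool_rot: [0.0, 0.256, 0.967, -0.002]
contact_force: [-1.5, 0.6, -0.7]
gripper_width: 0.588
```

Run:
```python
from h import *
plan((.5875,.1425,.06),150.9)
plan((.5875,.1425,.026),150.9)
t=snap('top');s=snap('side')
def crop(i,c,X,w=50):
    x,y=(proj(c,X)-w).astype(int); return cv2.resize(np.ascontiguousarray(i[y:y+2*w,x:x+2*w]),(400,400),interpolation=cv2.INTER_CUBIC)
X=(.5875,.1425,.05)
cv2.imwrite('pics/m4.png',np.hstack([crop(t,'top',X),crop(s,'side',X)])[:,:,::-1])
```

```text
t 4.2 turn [-0.2, 0.07, -0.52] cm [-0.41, 0.18, 5.92] dist 0.059
t 4.2 turn [-0.2, 0.07, -0.52] cm [-0.41, 0.19, 9.32] dist 0.093
```

View pics/m4.png

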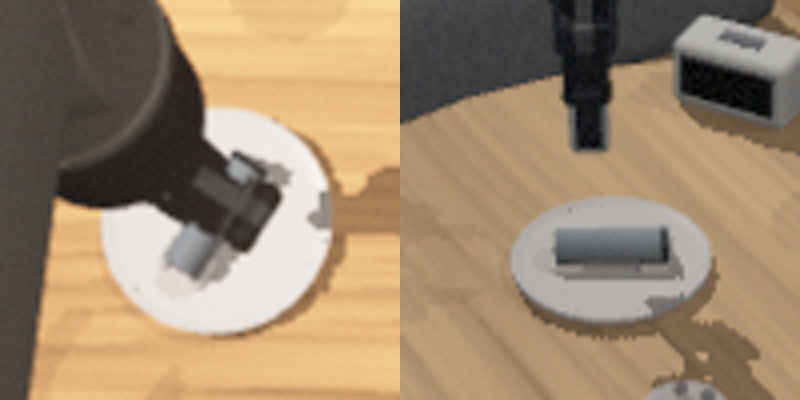

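The side crop shows the fingers above the cell and about 5 px left of its middle. I'll calibrate the offset by comparing the projected tip with the seen one.

Run:
```python
from h import *
X=(.5875,.1425,.05); o=(proj('side',X)-50).astype(int)
p=bot.get_obs()['eef_pos']; print(p)
tip=np.array(p)-[0,0,.017]
print('tip seen',o+np.array([590-400,148])/4-.5,'pred',proj('side',tip))
c=o+np.array([611-400,246])/4-.5
b=c-(o+np.array([190,148])/4-.5-proj('side',tip))
print('cell raw',onplane('side',c,.0175),'corrected',onplane('side',b,.0175))
```

```text
[0.58154486 0.14940924 0.1202215 ]
tip seen [252.  167.5] pred [251.22031119 161.65748087]
cell raw [0.59046381 0.14225664 0.0175    ] corrected [0.60048905 0.16355896 0.0175    ]
```

Run:
```python
from h import *
plan((.589,.142,.06),150.9)
```

```text
t 4.3 turn [-0.01, -0.03, -0.1] cm [-1.01, -0.28, 6.02] dist 0.061
```

>>> carry_out(moves=[[[0,0,0],[-1.0,-0.28,5],5.0],[[0,0,0],[-1.0,-0.28,6.0],5.0],[[0,0,0],[-1.0,-0.28,6.0],5.0],[[0,0,0],[-1.0,-0.28,6.0],5.0]])

```text
t: 4.8
eef_pos: [0.5895, 0.1436, 0.062]
tool_rot: [0.001, 0.251, 0.968, 0.001]
contact_force: [0.3, 0.0, 0.6]
gripper_width: 0.587
```

Run:
```python
from h import *
plan((.589,.142,.0257),150.9)
```

```text
t 4.8 turn [0.11, 0.07, 0.05] cm [-0.03, -0.17, 3.63] dist 0.036
```

>>> carry_out(moves=[[[0,0,0],[0,-0.1,2.5],5.0],[[0,0,0],[0,-0.1,3.4],5.0],[[0,0,0],[0,-0.1,3.4],5.0],[[0,0,0],[0,-0.1,3.4],5.0],[[0,0,0],[0,-0.1,3.4],5.0]])

```text
t: 5.42
eef_pos: [0.5889, 0.1417, 0.0272]
tool_rot: [0.001, 0.251, 0.968, 0.0]
contact_force: [-0.9, 1.0, 0.1]
gripper_width: 0.59
```

>>> carry_out(moves=[[[0,0,0],[0,0,0],1.5],[[0,0,0],[0,0,0],1.5],[[0,0,0],[0,0,0],1.5],[[0,0,0],[0,0,0],1.5],[[0,0,0],[0,0,0],1.5]], newtons=30)

```text
t: 6.05
eef_pos: [0.5891, 0.1425, 0.0269]
tool_rot: [0.001, 0.251, 0.968, 0.001]
contact_force: [1.3, 5.1, 3.5]
gripper_width: 0.232
```

>>> carry_out(moves=[[[0,0,0],[0,0,-1.5],1.5],[[0,0,0],[0,0,-4],1.5],[[0,0,0],[0,0,-9],1.5],[[0,0,0],[0,0,-14],1.5],[[0,0,0],[0,0,-14],1.5]])

```text
t: 6.68
eef_pos: [0.5903, 0.1408, 0.1709]
tool_rot: [0.003, 0.252, 0.968, 0.001]
contact_force: [0.0, -0.3, -1.1]
gripper_width: 0.231
```

Run:
```python
from h import *
# hover target over bay, tool x heading 24.16, z .12 ; show nub (tool -x end)
o=bot.get_obs();print(o['eef_pos'],o['gripper_width'],o['contact_force'])
plan((.56,-.172,.13),24.16)
print(proj('side',(.56,-.172,.13)),proj('top',(.56,-.172,.13)))
```

```text
[0.5902996  0.14077165 0.17093928] 0.2307366289357595 [ 6.32811710e-04 -2.77273045e-01 -1.10821427e+00]
t 6.67 turn [0.43, -0.12, 126.64] cm [-12.59, -28.8, 4.03] dist 0.317
[328.241973   238.11629394] [371.92012661 204.32907616]
```

>>> carry_out(moves=[[[0,0,10.5],[-2,-4.5,0],1.5],[[0,0,21],[-4,-9,0],1.5],[[0,0,31.5],[-6,-14,0],1.5],[[0,0,42],[-8,-18,0],1.5],[[0,0,52.5],[-10,-22,0],1.5]])

```text
t: 7.3
eef_pos: [0.5667, -0.1014, 0.1656]
tool_rot: [-0.001, 0.656, 0.755, -0.001]
contact_force: [0.2, 0.1, -0.2]
gripper_width: 0.232
```

```bash
python3 -c "
from h import *
plan((.56,-.172,.13),24.16)"
```

```text
t 7.3 turn [-0.16, 0.1, 73.81] cm [-6.9, -1.63, 3.56] dist 0.079
```

>>> carry_out(moves=[[[0,0,10.5],[-2,-0.5,0],1.5],[[0,0,21],[-4,-1,1],1.5],[[0,0,31.5],[-6,-1.5,2],1.5],[[0,0,42],[-6.9,-1.6,3],1.5],[[0,0,52.5],[-6.9,-1.6,3.5],1.5]])

```text
t: 7.92
eef_pos: [0.5606, -0.1714, 0.1301]
tool_rot: [-0.001, 0.923, 0.386, -0.002]
contact_force: [-0.0, 0.0, -1.5]
gripper_width: 0.236
```

```bash
python3 -c "
from h import *
plan((.56,-.172,.13),24.16)"
```

```text
t 7.92 turn [-0.12, 0.19, 21.22] cm [-0.09, 0.01, 0.01] dist 0.001
```

>>> carry_out(moves=[[[0,0,10.5],[0,0,0],1.5],[[0,0,20.3],[0,0,0],1.5],[[0,0,20.3],[0,0,0],1.5],[[0,0,20.3],[0,0,0],1.5]])

```text
t: 8.43
eef_pos: [0.5621, -0.17, 0.131]
tool_rot: [-0.0, 0.975, 0.223, -0.001]
contact_force: [0.1, 0.4, -1.0]
gripper_width: 0.236
```

Run:
```python
from h import *
plan((.56,-.172,.13),24.16)
s=snap('side','s5.png');t=snap('top')
X=(.56,-.172,.12)
def crop(i,c,w,k):
    x,y=(proj(c,X)).astype(int)-[w,w-20*(c=='side')]; print(c,x,y);return cv2.resize(np.ascontiguousarray(i[y:y+2*w,x:x+2*w]),(400,400),interpolation=cv2.INTER_CUBIC)
cv2.imwrite('pics/m5.png',np.hstack([crop(t,'top',50,4),crop(s,'side',50,4)])[:,:,::-1])
```

```text
t 8.43 turn [-0.04, 0.07, 1.59] cm [-0.28, 0.09, 0.1] dist 0.003
top 320 155
side 277 212
```

View pics/m5.png

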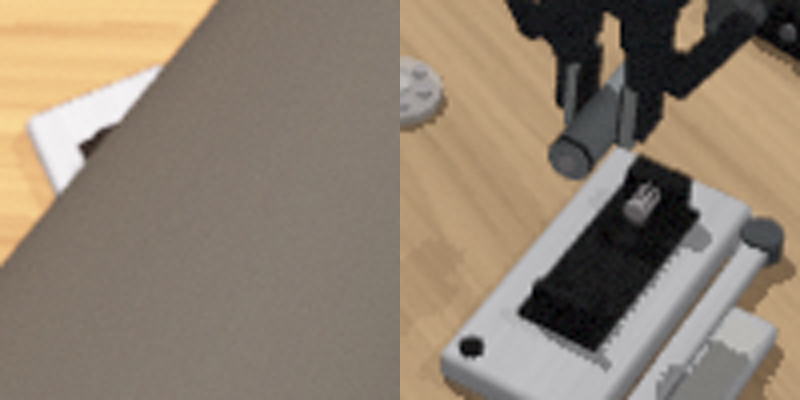

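The side crop shows the cell held, with its dark-ringed end facing the camera at about (319,251). The arm hides the top view of the bay. I'll check the end face for the nub and compare the seen and predicted cell positions.

Run:
```python
from h import *
ims=[snap('side') for _ in range(4)];s=np.mean(ims,0); print(s.mean(2)[243:259,311:332].round().astype(int))
cv2.imwrite('pics/s6.png',cv2.resize(s[225:265,305:355,::-1].astype(np.uint8),(750,600),interpolation=cv2.INTER_CUBIC))
o=bot.get_obs();p=o['eef_pos'];A=rot(o['tool_rot']);print(p)
c=p+A[:,2]*-.0+A[:,2]*.0094
for k in(-.035,.033,): print(k,proj('side',c+A[:,0]*k))
print('nub',proj('side',c-A[:,0]*.035))
```

```text
[[154 151 150 151 151 148 146 120  63  67  72  73  78  81  80  84  84  84
   84  80  50]
 [151 153 151 151 151 148 130  82  67  72  76  78  80  84  83  83  86  85
   82  80  41]
 [148 151 152 152 150 138  77  57  66  76  80  80  81  82  84  84  84  83
   82  75  43]
 [149 147 151 153 148  84  29  29  35  48  68  81  82  85  84  83  84  81
   79  73  43]
 [155 147 148 148  98  71  70  71  59  31  37  58  84  84  83  84  83  80
   76  85  45]
 [159 155 148 135  75  76  76  76  74  71  45  27  58  83  81  81  80  76
   78 122 117]
 [158 158 152 104  74  76  75  77  74  78  74  52  29  61  83  81  76  81
  129 161 176]
 [156 157 155  92  76  74  70  81  79  74  78  76  42  31  71  77  78 112
  160 179 185]
 [156 156 155 113  74  79  86  90  92  83  78  78  74  36  54  80 112 156
  178 184 185]
 [156 155 152 126  77  80  90  91  90  91  78  76  76  43  46  94 152 174
  185 184 184]
 [151 155 154 148 111  76  86  90  89  93  77  75  73  50  64 144 172 183
  185 184 184]
 [150 151 156 155 145 102  78  83  84  82  76  76  74  62 110 164 183 184
  183 183 183]
 [153 153 157 156 154 145 113  78  78  77  77  78  77  95 157 181 184 184
  183 183 181]
 [154 152 154 156 156 154 146 129 110  93  85 110 112 150 180 183 183 183
  183 182 182]
 [153 153 153 154 156 157 153 149 148 146 134 137 151 177 184 184 183 183
  182 182 181]
 [153 153 153 152 153 156 156 153 152 147 145 153 175 184 183 184 184 182
  182 182 150]]
[ 0.56287172 -0.17002284  0.1314978 ]
-0.035 [319.15336298 251.6245278 ]
0.033 [337.03148114 229.82714839]
nub [319.15336298 251.6245278 ]
```

View pics/s6.png

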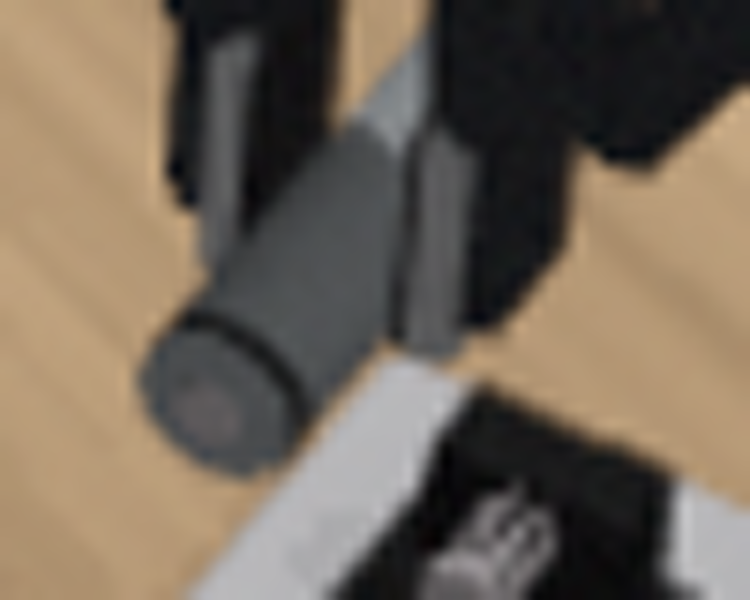

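The end face shows the lighter round stud at (318.5,251.8), against a predicted nub at (319.2,251.6). So the nub faces the fixed contact, the side camera agrees with the arm within about 1 mm, and the cell is centred in the grip. I'll now refit the lamp from the side view.

Run:
```python
from h import *
from scipy.optimize import least_squares
s=cv2.imread('pics/side1.png');t=cv2.imread('pics/top1.png')
hsv=cv2.cvtColor(s,cv2.COLOR_BGR2HSV);m=(hsv[...,1]<50)
def edge(c,im,p0,h,side,z,n=25):
    pass
# iterative: predicted edges sampled, search along normal for strongest sat step
def pts(c,im,pose,off):
    sat=cv2.cvtColor(im,cv2.COLOR_BGR2HSV)[...,1].astype(np.float32)
    x,y,h=pose;u=np.array([np.cos(h),np.sin(h)]);v=np.array([-u[1],u[0]]);E=[]
    segs={'side':[((-.08,-.04),(.075,-.04),.018),((-.085,-.035),(-.085,-.018),.018),((.085,-.03),(.085,.03),0.)],
          'top':[((-.07,-.04),(.07,-.04),.018),((-.085,-.03),(-.085,.02),.018),((.085,-.02),(.085,.03),.018)]}[c]
    r=[]
    for a,b,z in segs:
        P=lambda q: proj(c,np.r_[np.array([x,y])+q[0]*u+q[1]*v,z])
        A,B=P(a),P(b);d=(B-A)/np.linalg.norm(B-A);n=np.array([-d[1],d[0]])
        ks=np.arange(-6,6.01,.25)
        for w in np.linspace(0,1,15):
            q=(A+w*(B-A)+np.outer(ks,n)).astype(np.float32)
            g=np.gradient(cv2.remap(sat,q[:,:1].copy(),q[:,1:].copy(),1).ravel())
            g=np.abs(cv2.GaussianBlur(g[:,None],(1,5),0).ravel());r.append(ks[g.argmax()])
    return np.array(r)
p0=np.array([.5609,-.1719,np.radians(-155.84)])
for c,im in(('side',s),('top',t)):
    p=p0.copy()
    for _ in range(6):
        r=pts(c,im,p,0);J=np.array([(pts_ for pts_ in [0])]) if 0 else None
        # geometric jacobian: how predicted edge moves along its normal
        def shift(dp):
            x,y,h=p+dp;out=[]
            for Q in(p,p+dp):pass
            return out
        D=[]
        segs={'side':[((-.08,-.04),(.075,-.04),.018),((-.085,-.035),(-.085,-.018),.018),((.085,-.03),(.085,.03),0.)],'top':[((-.07,-.04),(.07,-.04),.018),((-.085,-.03),(-.085,.02),.018),((.085,-.02),(.085,.03),.018)]}[c]
        def allp(pp):
            u=np.array([np.cos(pp[2]),np.sin(pp[2])]);v=np.array([-u[1],u[0]]);o=[]
            for a,b,z in segs:
                A,B=[proj(c,np.r_[pp[:2]+q[0]*u+q[1]*v,z]) for q in(a,b)]
                d=(B-A)/np.linalg.norm(B-A);n=np.array([-d[1],d[0]])
                o+= [(A+w*(B-A),n) for w in np.linspace(0,1,15)]
            return o
        b=allp(p);J=np.zeros((45,3))
        for k,e in enumerate((1e-4,1e-4,1e-4)):
            dp=np.zeros(3);dp[k]=e;J[:,k]=[(q[0]-q0[0])@q0[1]/e for q,q0 in zip(allp(p+dp),b)]
        p=p+least_squares(lambda d:J@d-r,np.zeros(3),loss='soft_l1').x
    print(c,p[:2].round(4),np.degrees(p[2]).round(2),'res',pts(c,im,p,0).reshape(3,15).mean(1).round(2),pts(c,im,p,0).reshape(3,15).std(1).round(2))
# spring disc centre in side, picked
x=np.array([277,212])+np.array([633-400,208])/4-.5
print('disc pick',x,onplane('side',x,.036))
```

```text
side [ 0.5662 -0.1755] -155.24 res [ 0.02  1.58 -0.68] [0.27 1.75 0.27]
top [ 0.561  -0.1714] -155.66 res [-0.02  0.15 -0.13] [0.14 0.15 0.15]
disc pick [334.75 263.5 ] [ 0.59311758 -0.15911841  0.036     ]
```

Run:
```python
from h import *
t=cv2.imread('pics/top1.png').mean(2);s=cv2.imread('pics/side1.png').mean(2)
print(t[183:203,345:366].round().astype(int))
print(s[254:274,325:350].round().astype(int))
```

```text
[[225 226 226 228 225 227 219 199 189 150  81  50  75 170 225 222 226 228
  228 227 216]
 [226 225 226 227 216 190 153 104  82  47  49  48  46 126 187 194 196 213
  229 227 224]
 [226 220 203 188 156  81  47  48  44  49  49  49  47  60 110 143 142 174
  200 201 214]
 [194 168 124  83  48  49  49  47  45  48  51  45  48  46  87 130 142 145
  150 148 173]
 [ 89  61  47  47  48  48  48  43  48  44  48  47  44  46  60 110 144 145
  150 150 148]
 [ 45  47  48  47  45  47  46  48  44  48  49  47  48  46  47  86 131 143
  145 149 152]
 [ 47  47  48  47  46  47  46  48  43  47  47  46  42  41  43  56 108 145
  143 147 149]
 [ 47  44  48  49  48  46  47  44  52  58  50  44  42  44  44  43  84 132
  143 146 149]
 [ 46  46  47  46  47  46  44  42  52  89  93  46  42  40  43  42  64 115
  146 146 146]
 [ 44  46  46  45  45  44  56  95 100  93 102  55  41  43  42  44  56  98
  154 186 188]
 [ 41  47  44  42  45  42  61 103 115 115 123  80  52  44  44  43  44  68
  165 223 222]
 [ 42  44  43  41  43  45  54  58  69 125 145  99  65  44  43  48  47  60
  165 223 223]
 [ 41  37  43  40  42  41  54  7
[... 2081 characters left out ...]
25  32  56  62  57  30  20  17  11  11
   13  15  15  13  17   9  20]
 [ 18  19  14   9  19  16  14  10  21  20  31  30  34  27  14  13   7   7
   15  11  14  17  17  17  31]
 [ 25  26  19  10  20  21  18  14  10  25  20  25  16  15  13  20  18  13
   15  12  14  14  18  21  64]
 [ 18  23  12  18  17  17  22  18  26  21  14  15  20  19  21  24  20  13
   14  13  14  12  23  64 109]
 [ 17  23  20  16  12  13  26  27  24  19  25  12  14  23  18  19  19  20
   19  18  18  16  49 106 117]
 [ 25  23  19  14  17  13  18  19  24  25  22  23  21  17  17  18  18  19
   22  22  26  28  89 118 116]
 [ 23  22  25  19  19  12  13  16  24  23  12  10  11  10  22   6  10  21
   20  24  33  86 112 114 115]]
```

Run:
```python
from h import *
for z in(.036,.040): print('top',z,onplane('top',(356.2,198.9),z))
print('side',onplane('side',(335.2,264.8),.036))
h=np.radians(-155.6);u=np.array([np.cos(h),np.sin(h)]);v=np.array([-u[1],u[0]])
lc=np.array([.561,-.1714])
for n,q in(('top',onplane('top',(356.2,198.9),.036)),('side',onplane('side',(335.2,264.8),.036))): print(n,'lamp-frame disc (mm)',((q[:2]-lc)@u*1e3).round(1),((q[:2]-lc)@v*1e3).round(1))
# cell end check in side: nub bias applied
```

```text
top 0.036 [ 0.5893731  -0.16160476  0.036     ]
top 0.04 [ 0.58850834 -0.16086325  0.04      ]
side [ 0.59174387 -0.16240358  0.036     ]
top lamp-frame disc (mm) -29.9 2.8
side lamp-frame disc (mm) -31.7 4.5
```

```bash
cat >> h.py <<'E'
H=np.radians(-155.5);U=np.array([np.cos(H),np.sin(H),0]);V=np.array([-U[1],U[0],0]);UP=np.array([0,0,1.])
DISC=np.array([.5906,-.1622,.036]); GR=.0094
def cellpose(fx,fz,th,lat=0):
    """TCP for flat-end centre at fx,fz,lat (mm) from free disc centre, nub raised th deg"""
    c,s=np.cos(np.radians(th)),np.sin(np.radians(th)); a=c*U+s*UP; n=-s*U+c*UP
    return DISC+U*fx/1e3+UP*fz/1e3+V*lat/1e3+.035*a+GR*n
def go(fx,fz,th,lat=0): plan(cellpose(fx,fz,th,lat),24.5,-th)
def where(th=None):
    o=bot.get_obs();A=rot(o['tool_rot']);p=np.array(o['eef_pos']);F=p+A[:,2]*GR+A[:,0]*.035-DISC
    f=np.array(o['contact_force']); print('t',round(o['t'],2),'flat end mm: fx %.1f lat %.1f fz %.1f'%tuple(1e3*F@np.c_[U,V,UP]),'tilt',np.degrees(np.arcsin(-A[2,0])).round(1),'yaw',np.degrees(np.arctan2(A[1,0],A[0,0])).round(1),'force u,v,z',(f@np.c_[U,V,UP]).round(2),'w',round(o['gripper_width'],3))
E
python3 -c "
from h import *
where();go(7,25,18);print(cellpose(7,25,18))"
```

```text
t 8.72 flat end mm: fx -6.5 lat -5.1 fz 86.1 tilt -0.0 yaw 25.6 force u,v,z [-0.23 -0.26 -1.22] w 0.231
t 8.72 turn [0.17, -18.01, 1.1] cm [-0.9, 0.42, 5.07] dist 0.052
[ 0.55658363 -0.17770215  0.08075553]
```

>>> carry_out(moves=[[[0,-9,1],[-0.9,0.42,2],1.5],[[0,-18,1.1],[-0.9,0.42,4],1.5],[[0,-18,1.1],[-0.9,0.42,5.07],1.5],[[0,-18,1.1],[-0.9,0.42,5.07],1.5],[[0,-18,1.1],[-0.9,0.42,5.07],1.5]])

```text
t: 9.35
eef_pos: [0.556, -0.179, 0.0821]
tool_rot: [0.034, 0.966, 0.208, -0.151]
contact_force: [-0.2, -1.1, -0.5]
gripper_width: 0.23
```

Run:
```python
from h import *
s=snap('side');where();go(7,2.5,18)
X=(.56,-.172,.05);x,y=proj('side',X).astype(int)-[50,45];print(x,y)
o=bot.get_obs();A=rot(o['tool_rot']);p=np.array(o['eef_pos']);F=p+A[:,2]*GR+A[:,0]*.035
print('pred flat',proj('side',F),'nub',proj('side',F-.07*A[:,0]))
cv2.imwrite('pics/s7.png',cv2.resize(s[y:y+75,x:x+100,::-1],(800,600),interpolation=cv2.INTER_CUBIC))
```

```text
t 9.4 flat end mm: fx 7.7 lat 1.0 fz 26.6 tilt 17.8 yaw 24.3 force u,v,z [-0.7  -0.18 -1.06] w 0.231
t 9.4 turn [0.16, -0.17, -0.2] cm [0.81, -0.1, 2.26] dist 0.024
275 224
pred flat [334.25932014 257.86210371] nub [317.08258352 271.39756945]
```

View pics/s7.png

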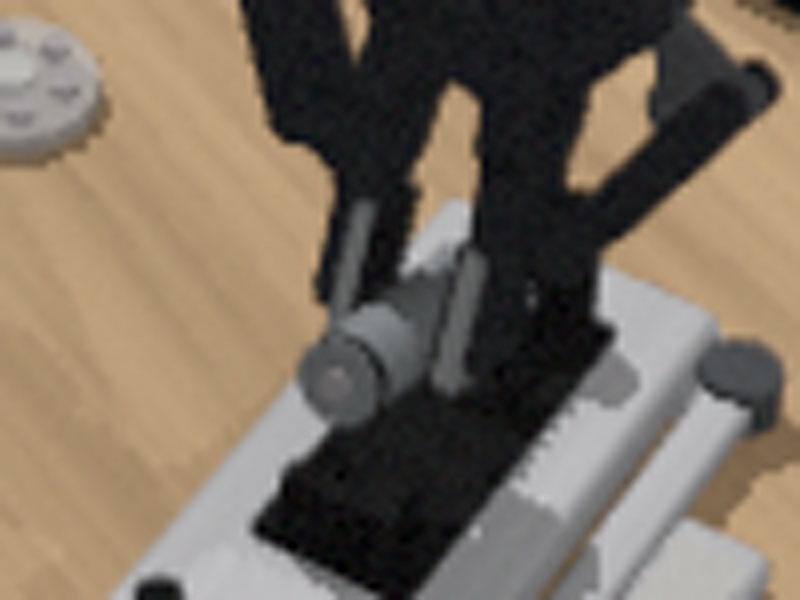

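The side crop shows the cell above the bay, tilted with the nub end raised. The nub is at (317,271), as predicted. I lower it now, staying just ahead of the spring.

>>> carry_out(moves=[[[0,0,0],[0.3,0,0.9],1.5],[[0,0,0],[0.6,0,1.6],1.5],[[0,0,0],[0.75,0,2.1],1.5],[[0,0,0],[0.75,0,2.1],1.5],[[0,0,0],[0.75,0,2.1],1.5]])

```text
t: 10.02
eef_pos: [0.5573, -0.1775, 0.0585]
tool_rot: [0.035, 0.965, 0.209, -0.153]
contact_force: [0.0, 0.5, -1.3]
gripper_width: 0.23
```

```bash
python3 -c "
from h import *
where();go(1,2.5,18)"
```

```text
t 10.03 flat end mm: fx 6.3 lat 0.1 fz 2.7 tilt 18.0 yaw 24.4 force u,v,z [-0.25 -0.46 -1.3 ] w 0.23
t 10.03 turn [0.17, 0.0, -0.05] cm [0.51, -0.01, -0.14] dist 0.005
```

>>> carry_out(moves=[[[0,0,0],[0.19,0,-0.06],1.5],[[0,0,0],[0.38,0,-0.12],1.5],[[0,0,0],[0.57,0,-0.18],1.5],[[0,0,0],[0.57,0,-0.18],1.5],[[0,0,0],[0.57,0,-0.18],1.5]])

```text
t: 10.65
eef_pos: [0.5626, -0.1749, 0.0584]
tool_rot: [0.035, 0.965, 0.209, -0.153]
contact_force: [-0.1, 0.6, -0.6]
gripper_width: 0.235
```

```bash
python3 -c "
from h import *
where()"
```

```text
t 10.65 flat end mm: fx 0.4 lat 0.0 fz 2.6 tilt 18.0 yaw 24.4 force u,v,z [-0.19 -0.54 -0.59] w 0.235
```

>>> carry_out(moves=[[[0,0,0],[0.13,0,-0.04],1.5],[[0,0,0],[0.26,0,-0.08],1.5],[[0,0,0],[0.38,0,-0.12],1.5],[[0,0,0],[0.38,0,-0.12],1.5],[[0,0,0],[0.38,0,-0.12],1.5]])

```text
t: 11.28
eef_pos: [0.566, -0.1734, 0.0583]
tool_rot: [0.035, 0.965, 0.209, -0.153]
contact_force: [-0.8, -0.4, -0.6]
gripper_width: 0.235
```

```bash
python3 -c "
from h import *
where()"
```

```text
t 11.28 flat end mm: fx -3.4 lat 0.0 fz 2.5 tilt 18.0 yaw 24.4 force u,v,z [ 0.9   0.07 -0.57] w 0.235
```

>>> carry_out(moves=[[[0,0,0],[0.1,0,-0.03],1.5],[[0,0,0],[0.19,0,-0.06],1.5],[[0,0,0],[0.285,0,-0.09],1.5],[[0,0,0],[0.285,0,-0.09],1.5],[[0,0,0],[0.285,0,-0.09],1.5]])

```text
t: 11.9
eef_pos: [0.5687, -0.1722, 0.0583]
tool_rot: [0.035, 0.965, 0.209, -0.153]
contact_force: [-3.2, -2.0, -0.5]
gripper_width: 0.234
```

```bash
python3 -c "
from h import *
where()"
```

```text
t 11.9 flat end mm: fx -6.3 lat 0.1 fz 2.5 tilt 18.0 yaw 24.4 force u,v,z [ 3.75  0.46 -0.5 ] w 0.234
```

>>> carry_out(moves=[[[0,0,0],[0.1,0,-0.03],1.5],[[0,0,0],[0.2,0,-0.065],1.5],[[0,0,0],[0.33,0,-0.105],1.5],[[0,0,0],[0.33,0,-0.105],1.5],[[0,0,0],[0.33,0,-0.105],1.5]])

```text
t: 12.52
eef_pos: [0.5713, -0.171, 0.0583]
tool_rot: [0.035, 0.965, 0.209, -0.153]
contact_force: [-5.8, -3.5, -0.1]
gripper_width: 0.232
```

```bash
python3 -c "
from h import *
where()
o=bot.get_obs()
go(-10.2,3,9);go(-10.2,2,0)
"
```

```text
t 12.53 flat end mm: fx -9.1 lat 0.1 fz 2.5 tilt 18.1 yaw 24.4 force u,v,z [ 6.77  0.78 -0.05] w 0.232
t 12.53 turn [0.14, 9.09, -0.07] cm [-0.02, 0.0, 0.48] dist 0.005
t 12.53 turn [0.14, 18.09, -0.06] cm [-0.0, -0.0, 1.14] dist 0.011
```

>>> carry_out(moves=[[[0,4.5,0],[-0.02,0,0.22],1.5],[[0,9,0],[-0.02,0,0.47],1.5],[[0,9,0],[-0.02,0,0.47],1.5],[[0,9,0],[-0.02,0,0.47],1.5]])

```text
t: 13.02
eef_pos: [0.5693, -0.1715, 0.0538]
tool_rot: [0.018, 0.974, 0.211, -0.077]
contact_force: [-5.6, -1.9, -1.3]
gripper_width: 0.232
```

```bash
python3 -c "
from h import *
where()
go(-10.2,2,0)
"
```

```text
t 13.03 flat end mm: fx -9.8 lat -0.3 fz 3.0 tilt 9.1 yaw 24.4 force u,v,z [ 5.86 -0.54 -1.34] w 0.232
t 13.03 turn [0.09, 9.09, -0.07] cm [-0.05, 0.04, 0.66] dist 0.007
```

>>> carry_out(moves=[[[0,3,0],[0.04,0,0.2],1.5],[[0,6,0],[0.05,0,0.42],1.5],[[0,9,0],[0.05,0,0.64],1.5],[[0,9,0],[0.05,0,0.64],1.5],[[0,9,0],[0.05,0,0.64],1.5]])

```text
t: 13.65
eef_pos: [0.5688, -0.1724, 0.0475]
tool_rot: [0.001, 0.977, 0.212, -0.001]
contact_force: [-8.0, -3.0, 1.4]
gripper_width: 0.234
```

Run:
```python
from h import *
where()
o=bot.get_obs();A=rot(o['tool_rot']);p=np.array(o['eef_pos']);F=p+A[:,2]*GR+A[:,0]*.035
s=snap('side');X=(.56,-.172,.05);x,y=275,224
print('nub pred',proj('side',F-.07*A[:,0]))
cv2.imwrite('pics/s8.png',cv2.resize(s[y:y+75,x:x+100,::-1],(800,600),interpolation=cv2.INTER_CUBIC))
go(-10.5,0,0)
```

```text
t 13.65 flat end mm: fx -10.9 lat 0.3 fz 2.1 tilt 0.1 yaw 24.4 force u,v,z [ 8.52 -0.54  1.42] w 0.234
nub pred [319.61323745 283.18839926]
t 13.7 turn [0.14, 0.09, -0.07] cm [-0.05, -0.02, 0.21] dist 0.002
```

View pics/s8.png

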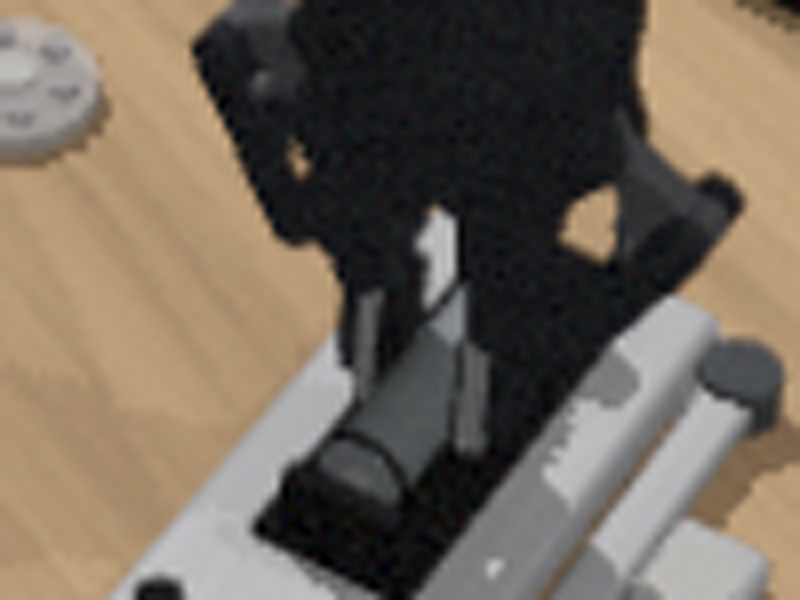

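The cell is level and its nub end is behind the wall, which hides the lower half of the end face at about (320,283). I lower the last 2 mm, backing off the spring slightly.

>>> carry_out(moves=[[[0,0,0],[-0.08,0,0.1],1.5],[[0,0,0],[-0.08,0,0.2],1.5],[[0,0,0],[-0.08,0,0.2],1.5],[[0,0,0],[-0.08,0,0.2],1.5]])

```text
t: 14.2
eef_pos: [0.5686, -0.1728, 0.0458]
tool_rot: [0.002, 0.977, 0.212, -0.0]
contact_force: [-7.0, -2.6, 3.0]
gripper_width: 0.235
```

```bash
python3 -c "
from h import *
where()"
```

```text
t 14.2 flat end mm: fx -10.6 lat 0.6 fz 0.3 tilt 0.1 yaw 24.4 force u,v,z [ 7.49 -0.56  3.05] w 0.235
```

>>> carry_out(moves=[[[0,0,0],[-0.1,0,0],1.5],[[0,0,0],[-0.2,0,0],1.5],[[0,0,0],[-0.2,0,0],1.5]])

```text
t: 14.58
eef_pos: [0.5673, -0.1734, 0.0458]
tool_rot: [0.002, 0.977, 0.212, 0.0]
contact_force: [-5.4, -2.6, 2.2]
gripper_width: 0.231
```

```bash
python3 -c "
from h import *
where()"
```

```text
t 14.57 flat end mm: fx -9.1 lat 0.6 fz 0.4 tilt 0.0 yaw 24.5 force u,v,z [6.03 0.09 2.24] w 0.231
```

>>> carry_out(moves=[[[0,0,0],[0,0,0],2.4],[[0,0,0],[0,0,0],3.0],[[0,0,0],[0,0,0],4.0],[[0,0,0],[0,0,0],4.0],[[0,0,0],[0,0,0],4.0]])

```text
t: 15.2
eef_pos: [0.5678, -0.1726, 0.0455]
tool_rot: [0.001, 0.977, 0.212, 0.0]
contact_force: [-0.5, 0.3, 0.2]
gripper_width: 0.473
```

```bash
python3 -c "
from h import *
where()"
```

```text
t 15.2 flat end mm: fx -9.9 lat 0.0 fz 0.1 tilt -0.0 yaw 24.5 force u,v,z [ 0.3  -0.49  0.2 ] w 0.473
```

Released with no residual force. I retract straight up and then away, so that both cameras can see the bay.

>>> carry_out(moves=[[[0,0,0],[0,0,-2],4.0],[[0,0,0],[0,0,-5],4.0],[[0,0,0],[0,0,-10],4.0],[[0,0,0],[0,0,-15],4.0],[[0,0,0],[0,0,-18],4.0]])

```text
t: 15.82
eef_pos: [0.568, -0.173, 0.2294]
tool_rot: [0.002, 0.977, 0.212, 0.002]
contact_force: [0.4, 0.3, -1.5]
gripper_width: 0.467
```

>>> carry_out(moves=[[[0,0,0],[0,5,0],4.0],[[0,0,0],[0,11,0],4.0],[[0,0,0],[0,17,0],4.0],[[0,0,0],[0,23,0],4.0],[[0,0,0],[0,23,0],4.0]])

```text
t: 16.45
eef_pos: [0.6613, -0.3875, 0.227]
tool_rot: [0.004, 0.978, 0.209, -0.001]
contact_force: [-0.0, 0.2, 0.3]
gripper_width: 0.468
```

Run:
```python
from h import *
where();print(bot.get_obs()['eef_pos'])
s=snap('side');t=snap('top')
c=lambda i,x,y: cv2.resize(np.ascontiguousarray(i[y:y+100,x:x+67]),(400,600),interpolation=cv2.INTER_CUBIC)
cv2.imwrite('pics/m9.png',np.hstack([c(t,330,165),c(s,300,235)])[:,:,::-1])
D=DISC-U*.0032; 
for cc,(x,y) in(('top',(330,165)),('side',(300,235))):
    for k in(-.0045,.0655,.0635): print(cc,k,((proj(cc,D+U*k)-[x,y]+.5)*6).round(0))
```

```text
t 16.45 flat end mm: fx -5.9 lat 234.6 fz 181.5 tilt 0.2 yaw 24.2 force u,v,z [-0.07 -0.18  0.33] w 0.468
[ 0.66128651 -0.3875225   0.22701084]
top -0.0045 [152. 182.]
top 0.0655 [240. 372.]
top 0.0635 [238. 367.]
side -0.0045 [222. 169.]
side 0.0655 [115. 303.]
side 0.0635 [118. 299.]
```

View pics/m9.png

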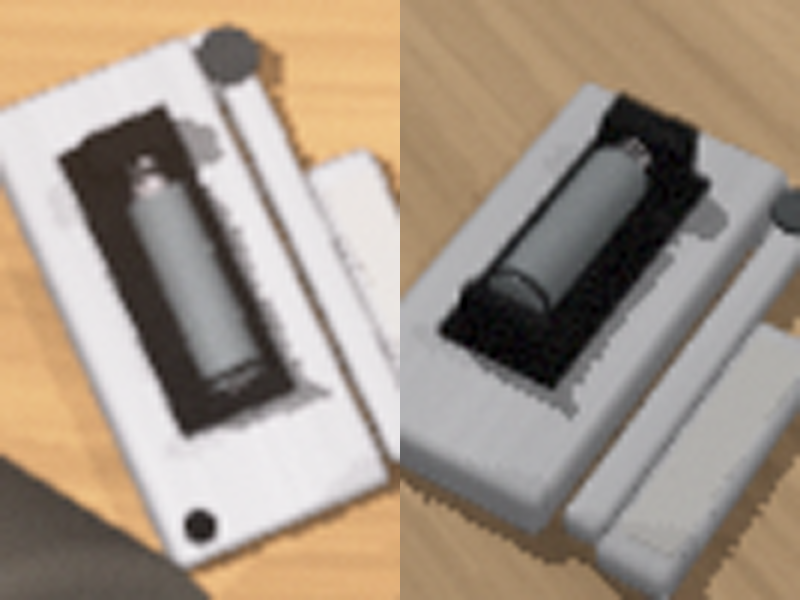

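```bash
python3 -c "
from station import bot
print(bot.hand_in())"
```

```text
the job is handed in; nothing more can be done
None
```

The cell is loaded in the lamp bay, and I handed the job in at about 16.5 s of the 61 s allowed. No verdict came back.

- **Pick-up:** I took the cell from the dish and checked in the side picture that the metal stud faced the fixed contact.
- **Pressing in:** I pushed the flat end against the spring with the nub end raised 18°. I read about 7 N there, and at most about 8.5 N while levelling it in behind the wall. That peak is close to the force at which the spring goes solid, but well under the 26 N limit.
- **Seating:** I lowered the cell until the rests took about 3 N, eased it back towards the wall, let go and moved the arm clear.

**Last checks:** After release the wrist force was near zero. The final top and side pictures show the cell lying along the bay between spring and wall, with its nub end behind the fixed contact. Just before release its measured height was within about 0.5 mm of the seated height. I saw nothing else disturbed along the way, but I did not check the bystanders in a final full picture.

**Disagreements:** The two cameras' lamp fits differed by about 6 mm sideways. I set the centre line from the spring disc instead, and the contact forces bore that out. The spring met the cell about 3–4 mm farther back than I had seen it, so I went by the measured force there.

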